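# Swap type trays

### The job

Three type trays slide in low grey housings, and the red-lipped one has been left out. Push the red tray fully home with the fingers first; then hook a fingertip behind the lip of the blue tray, from the inside without touching the lip's outer face, and draw it fully out to its stop. Leave the yellow tray shut, pinch and lift nothing, do not disturb the things standing around, and finish with the hand clear.

Things in the scene. Friction and masses are not known exactly. Their poses are not given: they have to be found in the camera images.
- blue_unit: low grey steel housing (fixed, may stand turned some degrees), 116 mm wide, 150 mm deep, 60 mm high, open towards the robot, blue sticker on its roof. Origin: on the table, at the middle of the housing's front edge; local x points from the front into the housing (away from the robot), local y to the left, z up
- blue_tray (a joint): travel of the blue-lipped wooden tray, m: 0 home, 0.10 out at its stop; slides along its housing's local -x. 1.5 N friction plus 5 N per m/s; stays put. Tray 98 mm wide, floor top at 13 mm height, side walls to 38 mm. Behind the lip an empty pocket 88 wide, 68 mm long, ended by a 33 mm high divider; tray home, the housing's roof (54 to 60 mm high) begins 58 mm behind the lip's inner face
- blue_lip (a point): middle of the top edge of the blue tray's upright front lip, moves with the tray: 46 mm above the table. The lip is an upright blue board 98 mm wide; its inner face lies 4 mm behind this point (towards the housing), its outer face 8 mm in front. With the tray home this point is at housing-local x = -62 mm
- red_unit: low grey steel housing (fixed, may stand turned some degrees), 116 mm wide, 150 mm deep, 60 mm high, open towards the robot, red sticker on its roof. Origin: on the table, at the middle of the housing's front edge; local x points from the front into the housing (away from the robot), local y to the left, z up
- red_tray (a joint): travel of the red-lipped wooden tray, m: 0 home, 0.10 out at its stop; slides along its housing's local -x. 1.5 N friction plus 5 N per m/s; stays put. Tray 98 mm wide, floor top at 13 mm height, side walls to 38 mm. Behind the lip an empty pocket 88 wide, 68 mm long, ended by a 33 mm high divider; tray home, the housing's roof (54 to 60 mm high) begins 58 mm behind the lip's inner face
- red_lip (a point): middle of the top edge of the red tray's upright front lip, moves with the tray: 46 mm above the table. The lip is an upright red board 98 mm wide; its inner face lies 4 mm behind this point (towards the housing), its outer face 8 mm in front. With the tray home this point is at housing-local x = -62 mm
- yellow_unit: low grey steel housing (fixed, may stand turned some degrees), 116 mm wide, 150 mm deep, 60 mm high, open towards the robot, yellow sticker on its roof. Origin: on the table, at the middle of the housing's front edge; local x points from the front into the housing (away from the robot), local y to the left, z up
- yellow_tray (a joint): travel of the yellow-lipped wooden tray, m: 0 home, 0.10 out at its stop; slides along its housing's local -x. 1.5 N friction plus 5 N per m/s; stays put. Tray 98 mm wide, floor top at 13 mm height, side walls to 38 mm. Behind the lip an empty pocket 88 wide, 68 mm long, ended by a 33 mm high divider; tray home, the housing's roof (54 to 60 mm high) begins 58 mm behind the lip's inner face
- yellow_lip (a point): middle of the top edge of the yellow tray's upright front lip, moves with the tray: 46 mm above the table. The lip is an upright yellow board 98 mm wide; its inner face lies 4 mm behind this point (towards the housing), its outer face 8 mm in front. With the tray home this point is at housing-local x = -62 mm
- blue_face: the blue outer skin of the blue tray's lip, 98 mm wide, 4 mm thick, from 7 to 41 mm above the table (moves with the tray; its origin is not on the skin: it lies on the table at the housing's front edge when the tray is home, 62 mm behind the lip point). Not to be touched: the blue tray is drawn from behind the lip
- ink_jar: bystander: small glass ink jar, 44 mm wide, 55 mm high, on the rear half of the yellow housing's roof; origin under its centre
- ink_tin: bystander: aluminium ink tin, 56 mm wide, 45 mm high, on the rear half of the red housing's roof; origin under its centre
- wood_type: bystander: wooden printing block 36 x 50 x 23.5 mm, on the rear half of the blue housing's roof; origin under its centre
- brayer: bystander: ink roller lying on the table at the left, roller 36 mm thick and about 110 mm wide with its frame, handle about 130 mm long towards local -x; origin under the roller's centre
- water_cup: bystander: white mug, 72 mm wide, 80 mm high, at the left; origin under its centre
- ink_dish: bystander: white shallow dish, 110 mm wide, 20 mm high, at the right; origin under its centre
- brush: bystander: brush 180 mm long lying along its local x at the right
Not all that is in view belongs to the job. Leave any purple look-alike of the blue_unit alone.

How it is judged:
By the outcome, as a careful person would: the job done as asked, in the order asked, and still so for the second after the job is handed in, with the robot touching nothing.
It also fails if it takes over 43 s, if anything falls off the work surface, if the arm or the gripper's body presses on something with over 40 N, if the wrist force passes 120 N, or if a joint passes its speed limit or range.

### The arm

A 6-joint arm with a two-finger parallel gripper is mounted at the origin on the work surface. World frame = base frame: x ahead of the robot, y to its left, z up, the work surface at z = 0. Lengths are in mm, angles in rad, forces in N, time in s.
With the tool pointing down it reaches from about 300 to 775 mm from the base axis. Payload 14.6 kg.
Tool frame: the origin (TCP) lies on the front face of the gripper's body, between the roots of the fingers; the fingertips stand 97 mm ahead of it and the grasp point (between the pads) lies 78 mm ahead of it; z points along the fingers, y is the line along which they close (so a half turn about z gives the same grasp; the last joint's range is limited). The gripper opens to 94 mm and grips with 3 to 60 N. Pads are 16 mm wide; open, the fingers measure 119 mm over their backs; the gripper's body (75 mm by 177 mm) begins 78 mm behind the grasp point.
Start: joints at [-1.185, 0.3, 1.521, -0, 1.321, -0.067], TCP at [240.609, -494.568, 302.646] pointing down, gripper open.
Joint ranges: [-3.03, 3.03], [-0.79, 2.21], [0.23, 2.52], [-1.04, 4.18], [0, 3.07], [-2.55, 2.55]. Speed limits (rad/s): [2.22, 2.22, 2.57, 3.14, 3.14, 3.14].

### API

Orientations are given as [roll, pitch, yaw] about the fixed x, y, z axes, in that order (R = Rz(yaw) Ry(pitch) Rx(roll)).
In Python, from cell import * gives the robot as it stands.
- The arm moves only by the tool carry_out, never from a script. Its arguments are lists of equal length, an entry for each row: "slide": the shift along the world's x, y, z scaled (see below), a list of three; "dr": the turn, a rotation vector about the world's x, y, z scaled (see below), a list of three; "gripper": the opening in per cent of the stroke, from 0 (shut) to 100 (fully open). A call has 1 to 10 rows; each row is the pose to reach, as a shift and turn from the pose commanded when the call began, turning the shorter way round; what a row does not reach only later rows make up. The controller multiplies each number of a shift by 0.25 m and each number of a turn by 360 degrees. A row lasts 1/12 s, in which the tool goes at most 41.7 mm and 7.16 degrees, less where a joint would pass 70% of its speed; a pose out of reach is approached as far as the arm can. A call with a number of a shift or a turn outside -1 to 1 is refused whole. A call with a gripper value outside its range is refused whole. The fingers move at their own pace and stop on an object; "newtons" is the grip in N (left out, the last holds). Time passes only in rows, so rows that repeat a pose let the fingers close. It gives the time, the measured TCP pose, the force, the opening and the grip force at its end, in the units of the state.
- read_state(): the state, without advancing time (a new reading comes with each control period).
- camera(name): name is "scene" or "top" or "wrist"; returns the picture (400x640x3 uint8, red, green, blue); there is no depth.
- camera_model(name): a dict with "vfov" (degrees; the focal length in pixels is half the picture's height over the tangent of half this angle, whatever the lens; pixels are square), "cx", "cy" (the principal point, pixels), "R" (3x3) and "t" (3): a world point X has camera coordinates R X + t. Camera axes: x right, y down, z forward; pixel columns grow to the right and rows downward; lengths in mm; the calibration is good to about 2 mm. A picture is of the moment at which its call begins: read the wrist's pose just before it. camera_model takes no time and is no camera call; for the wrist camera it gives the pose at the moment of the call.
- sign_off(): hands the job in; it is judged then, once.
The state is a dict: "clock": time; "joints": joint angles; "qd": joint speeds; "effort": joint torques, N m; "eef_pos": TCP position; "eef_rot": TCP orientation; "wrist_force": force on the tool from outside, world axes, zero at the start; "moment": the same for the moment, N m; "finger_gap": finger opening in mm; "finger_force": force on a finger pad.
Only numpy, scipy, OpenCV 4.12 (cv2) and the standard library are available. Lean on these libraries where they do the work, as an engineer would, in place of code of your own. Each camera call takes 0.05 s, during which the arm holds its last target. There are 200 camera calls.

## Working session

There is one attempt and no reset: what is moved stays moved. The work goes in short steps, Python scripts to look and compute and a tool call to move; the robot and the scene stay as the last step left them, time stands still between calls to the robot, and variables do not carry over. Pictures are saved under pics/ and viewed, at most 10 in all, crops included, and the job is handed in when it is done.

Besides the shell and the picture viewer there is one more tool, called after ">>>" as name(argument=value, ...), one argument or row to a line, values as JSON. carry_out: Moves the arm, as the interface text tells. Its arguments: {"type":"object","properties":{"slide":{"type":"array","items":{"type":"array","items":{"type":"number","minimum":-1,"maximum":1}}},"dr":{"type":"array","items":{"type":"array","items":{"type":"number","minimum":-1,"maximum":1}}},"gripper":{"type":"array","items":{"type":"number"}},"newtons":{"type":"number"}},"required":["slide","dr","gripper"]}

```bash
mkdir -p pics
python3 - <<'E'
from cell import *
import cv2
print(read_state())
for n in("top","scene"):
    cv2.imwrite(f"pics/{n}0.png",camera(n)[:,:,::-1]); print(n,camera_model(n))
E
```

```text
{'clock': 0.0, 'joints': array([-1.18457969e+00,  3.00469668e-01,  1.52160419e+00,  6.08513191e-06,
        1.32067988e+00, -6.65819952e-02]), 'qd': array([ 8.76358639e-05,  8.24260938e-04, -8.65482187e-04,  5.30262171e-04,
        3.35093643e-04,  3.78670088e-04]), 'effort': array([ 5.79701482e-04, -5.31805301e+01, -3.52736807e+01,  7.08931102e-02,
        2.43788684e-02, -1.12987107e-04]), 'eef_pos': array([ 240.5648771 , -494.42727395,  302.07727197]), 'eef_rot': array([-3.14043454e+00, -8.31308328e-05,  4.52797069e-01]), 'wrist_force': array([ 0.50653114, -0.11705772, -0.23783326]), 'moment': array([-0.02291233,  0.00504303,  0.02051349]), 'finger_force': 0.0, 'finger_gap': 93.96932193328631}
top {'vfov': 47.26563767392033, 'cx': 326.5990500074303, 'cy': 192.95874620254278, 'R': array([[ 0.09918897, -0.99505238, -0.00568424],
       [-0.96896174, -0.09528512, -0.2281094 ],
       [ 0.22643918,  0.02813375, -0.97361891]]), 't': array([ -48.70625306,  592.06169423, 1114.55251202])}
scene {'vfov': 44.388641564650115, 'cx': 312.93403603910616, 'cy': 197.46186075613366, 'R': array([[ 0.10852144,  0.99393816, -0.01760748],
       [ 0.65085396, -0.08442814, -0.75449387],
       [-0.75140682,  0.07041886, -0.65607086]]), 't': array([ -42.23016168, -326.32919564, 1667.91278985])}
```

View pics/top0.png

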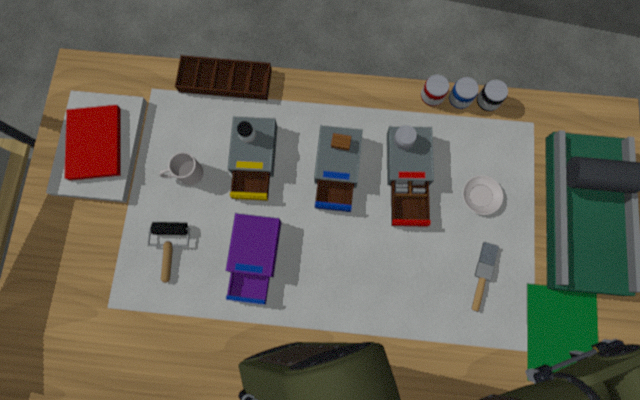

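View pics/scene0.png

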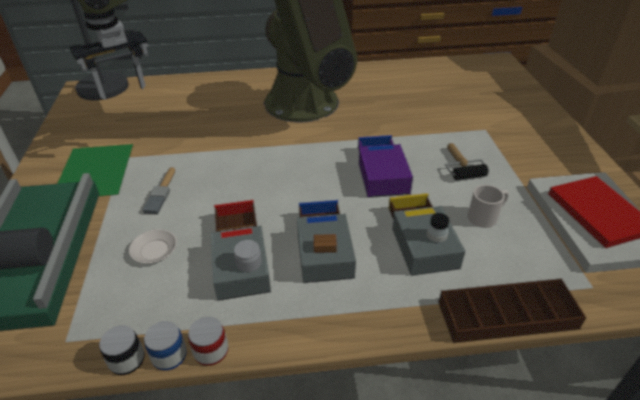

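The top view shows the housings with coloured stickers: yellow at (250,166), blue at (336,175) and red at (411,175). The blue lip is at about (333,207) and the red lip at about (411,222), with the red tray out.

Candidates for "blue":
- grey unit with a blue sticker, lip at (333,207): chosen
- purple look-alike with a blue lip, (247,298): rejected
- blue jar lid, (465,92): rejected

Candidates for "red":
- grey unit, lip at (411,222): chosen
- red book, (92,142): rejected
- red jar lid: rejected

One close crop will check the choice.

Run:
```python
import cv2
a=cv2.imread("pics/top0.png")[115:235,300:460]
cv2.imwrite("pics/crop1.png",cv2.resize(a,None,fx=5,fy=5,interpolation=cv2.INTER_CUBIC))
```

```text
(no output)
```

View pics/crop1.png

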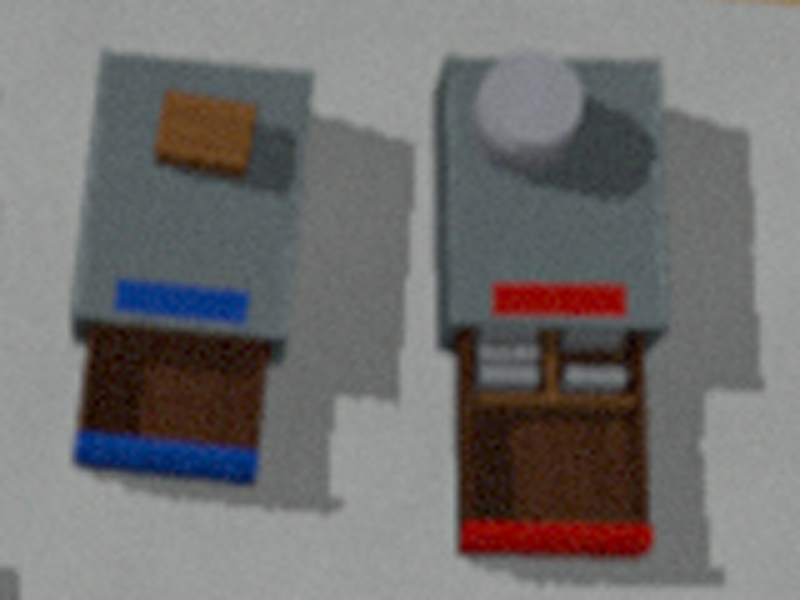

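The crop confirms it: the blue-stickered grey unit with the wood block on its roof has its lip at crop (78–257, 430–480). The red unit with the tin has its lip at crop (460–652, 522–552), and its divider is visible.

```bash
cat > h.py <<'E'
from cell import *
import numpy as np, cv2
def ray(m,u,v,z):
    f=200/np.tan(np.radians(m["vfov"]/2)); R=np.array(m["R"]);t=np.array(m["t"])
    C=-R.T@t; d=R.T@np.array([(u-m["cx"])/f,(v-m["cy"])/f,1]); return C+d*(z-C[2])/d[2]
def proj(m,X):
    f=200/np.tan(np.radians(m["vfov"]/2)); c=np.array(m["R"])@np.array(X)+m["t"]
    return c[:2]/c[2]*f+[m["cx"],m["cy"]]
E
python3 - <<'E'
from h import *
m=camera_model("top"); print("C",-np.array(m["R"]).T@m["t"])
P={"blue":dict(BL=(103,52,60),BR=(313,72,60),FL=(74,326,60),FR=(285,346,60),lipTL=(80,430,46),lipTR=(260,448,46)),
"red":dict(BL=(444,57,60),BR=(661,60,60),FL=(440,328,60),FR=(664,330,60),lipTL=(461,522,46),lipTR=(651,522,46))}
for k,q in P.items():
    w={n:ray(m,300+(x-2)/5,115+(y-2)/5,z) for n,(x,y,z) in q.items()}
    for n in w: print(k,n,w[n].round(1))
    F=(w["FL"]+w["FR"])/2;B=(w["BL"]+w["BR"])/2;d=B-F
    a=np.arctan2(d[1],d[0]); s=w["FL"]-w["FR"]; b=np.arctan2(-s[0],s[1])
    L=(w["lipTL"]+w["lipTR"])/2; e=[np.cos(a),np.sin(a)]
    print(k,"F",F.round(1),"depth",np.hypot(*d[:2]),"width",np.hypot(*s[:2]),"yaw",np.degrees([a,b]),"lip inner local x",(L-F)[:2]@e)
E
```

```text
C [ 326.13789581  -23.40714174 1219.927387  ]
blue BL [781.8  46.   60. ]
blue BR [781.4 -67.8  60. ]
blue FL [628.1  45.5  60. ]
blue FR [628.1 -65.6  60. ]
blue lipTL [575.8  37.2  46. ]
blue lipTR [575.5 -57.7  46. ]
blue F [628.1 -10.1  60. ] depth 153.50090765392017 width 111.10176670697413 yaw [-0.30811005  0.01346798] lip inner local x -52.44937845380856
red BL [ 796.8 -137.4   60. ]
red BR [ 806.4 -253.8   60. ]
red FL [ 645.7 -145.6   60. ]
red FR [ 656.1 -262.4   60. ]
red lipTL [ 546.5 -165.2   46. ]
red lipTR [ 556.2 -263.4   46. ]
red F [ 650.9 -204.    60. ] depth 150.89207239247858 width 117.24063756396087 yaw [3.21045792 5.07719137] lip inner local x -99.96824934308381
```

>>> carry_out(
  slide=[
    [1,1,-0.2],
    [1,1,-0.2],
    [1,1,-0.2],
    [1,1,-0.2],
    [1,1,-0.2],
    [1,1,-0.2],
    [1,1,-0.2],
    [1,1,-0.2],
    [1,1,-0.2],
    [1,1,-0.2],
  ],
  dr=[
    [0,0,-0.06],
    [0,0,-0.06],
    [0,0,-0.06],
    [0,0,-0.06],
    [0,0,-0.06],
    [0,0,-0.06],
    [0,0,-0.06],
    [0,0,-0.06],
    [0,0,-0.06],
    [0,0,-0.06],
  ],
  gripper=[0,0,0,0,0,0,0,0,0,0],
  newtons=10,
)

```text
clock: 0.93
eef_pos: [493.2, -240.6, 251.3]
eef_rot: [-3.14, 0.001, 0.08]
wrist_force: [-0.0, 0.5, 0.1]
finger_gap: 30.7
finger_force: 0.0
```

Run:
```python
from h import *
print(read_state()["eef_pos"],camera_model("wrist"))
m=camera_model("wrist");cv2.imwrite("pics/w1.png",camera("wrist")[:,:,::-1])
for n,X in dict(redlip=(551,-214,46),bluelip=(575,-10,46)).items(): print(n,proj(m,X))
```

```text
[ 493.2391795  -240.56049243  251.29865629] {'vfov': 65.65506105863498, 'cx': 320.36179998445436, 'cy': 194.72104016584458, 'R': array([[ 0.08056508, -0.99674579, -0.00266562],
       [-0.96185006, -0.07844544,  0.26208924],
       [-0.26144545, -0.01855132, -0.96503996]]), 't': array([-279.97639581,  442.68992559,  466.88057374])}
redlip [295.76735767 130.56089235]
bluelip [65.59955106 83.69750672]
```

View pics/w1.png

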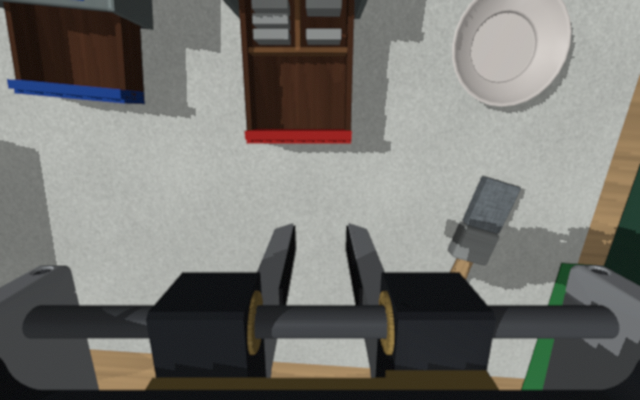

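The wrist view shows the red lip at (246–352, 131–142). It is square to the image, so yaw is about 4.6°. The blue lip runs from (9,82) to (143,98), turned the other way, and the fingers are still closing.

Run:
```python
from h import *
m=camera_model("wrist")
for n,(u,v,z) in dict(rIL=(246,131,46),rIR=(351,130.5,46),bIL=(9,81,46),bIR=(143,94.5,46),bOL=(10,92,46),bOR=(143,103,46),wallL=(10,3,46)).items(): print(n,ray(m,u,v,z).round(1))
```

```text
rIL [ 545.5 -170.7   46. ]
rIR [ 553.6 -266.2   46. ]
bIL [572.   37.4  46. ]
bIR [570.  -79.1  46. ]
bOL [562.7  38.2  46. ]
bOR [562.7 -78.6  46. ]
wallL [633.9  25.5  46. ]
```

>>> carry_out(
  slide=[
    [0.056,0.096,-0.2],
    [0.056,0.096,-0.52],
    [0.056,0.096,-0.52],
    [0.056,0.096,-0.52],
    [0.056,0.096,-0.52],
    [0.056,0.096,-0.52],
    [0.056,0.096,-0.52],
  ],
  dr=[
    [0,0,0],
    [0,0,0],
    [0,0,0],
    [0,0,0],
    [0,0,0],
    [0,0,0],
    [0,0,0],
  ],
  gripper=[0,0,0,0,0,0,0],
)

```text
clock: 1.57
eef_pos: [505.3, -221.6, 125.2]
eef_rot: [3.14, -0.003, 0.075]
wrist_force: [-0.1, -0.4, -0.6]
finger_gap: 0.3
finger_force: 0.0
```

>>> carry_out(
  slide=[
    [0.024,0.002,0],
    [0.048,0.004,0],
    [0.072,0.006,0],
    [0.096,0.008,0],
    [0.12,0.01,0],
    [0.144,0.012,0],
    [0.168,0.014,0],
    [0.192,0.016,0],
    [0.208,0.0175,0],
    [0.22,0.0185,0],
  ],
  dr=[
    [0,0,0],
    [0,0,0],
    [0,0,0],
    [0,0,0],
    [0,0,0],
    [0,0,0],
    [0,0,0],
    [0,0,0],
    [0,0,0],
    [0,0,0],
  ],
  gripper=[0,0,0,0,0,0,0,0,0,0],
)

```text
clock: 2.4
eef_pos: [560.1, -215.9, 122.5]
eef_rot: [-3.142, 0.0, 0.076]
wrist_force: [-1.6, -0.9, 1.1]
finger_gap: 0.6
finger_force: 0.8
```

>>> carry_out(
  slide=[
    [0.008,0.001,0],
    [0.016,0.001,0],
    [0.024,0.002,0],
    [0.032,0.003,0],
    [0.032,0.003,0],
  ],
  dr=[
    [0,0,0],
    [0,0,0],
    [0,0,0],
    [0,0,0],
    [0,0,0],
  ],
  gripper=[0,0,0,0,0],
)

```text
clock: 2.82
eef_pos: [567.9, -215.1, 122.6]
eef_rot: [3.142, -0.0, 0.076]
wrist_force: [0.5, 0.6, -0.1]
finger_gap: 0.3
finger_force: 0.0
```

>>> carry_out(
  slide=[
    [0.008,0.001,0],
    [0.016,0.001,0],
    [0.02,0.002,0],
    [0.02,0.002,0],
  ],
  dr=[
    [0,0,0],
    [0,0,0],
    [0,0,0],
    [0,0,0],
  ],
  gripper=[0,0,0,0],
)

```text
clock: 3.15
eef_pos: [572.9, -214.7, 122.7]
eef_rot: [3.141, -0.0, 0.076]
wrist_force: [0.7, 1.1, 0.7]
finger_gap: 0.4
finger_force: 0.0
```

>>> carry_out(
  slide=[
    [0.008,0.001,0],
    [0.016,0.001,0],
    [0.016,0.001,0],
  ],
  dr=[
    [0,0,0],
    [0,0,0],
    [0,0,0],
  ],
  gripper=[0,0,0],
)

```text
clock: 3.4
eef_pos: [574.2, -214.7, 122.6]
eef_rot: [-3.14, 0.008, 0.076]
wrist_force: [-30.3, -0.2, 19.0]
finger_gap: 0.6
finger_force: 14.8
```

>>> carry_out(
  slide=[
    [-0.08,-0.007,0],
    [-0.16,-0.013,0],
    [-0.2,-0.013,0.16],
    [-0.25,-0.013,0.32],
    [-0.31,0.1,0.48],
    [-0.31,0.82,0.52],
    [-0.31,0.82,0.52],
    [-0.31,0.82,0.52],
    [-0.31,0.82,0.52],
    [-0.31,0.82,0.52],
  ],
  dr=[
    [0,0,0],
    [0,0,0],
    [0,0,0],
    [0,0,0],
    [0,0,-0.0125],
    [0,0,-0.0125],
    [0,0,-0.0125],
    [0,0,-0.0125],
    [0,0,-0.0125],
    [0,0,-0.0125],
  ],
  gripper=[0,0,0,0,0,0,0,0,0,0],
)

```text
clock: 4.23
eef_pos: [498.8, -5.8, 253.6]
eef_rot: [-3.141, -0.002, -0.001]
wrist_force: [1.6, -0.2, 0.3]
finger_gap: 0.6
finger_force: 0.0
```

>>> carry_out(
  slide=[
    [0,0,0],
    [0,0,0],
    [0,0,0],
  ],
  dr=[
    [0,0,0],
    [0,0,0],
    [0,0,0],
  ],
  gripper=[0,0,0],
)

```text
clock: 4.48
eef_pos: [499.2, -9.9, 252.6]
eef_rot: [3.142, -0.0, -0.003]
wrist_force: [-0.1, 0.0, -0.6]
finger_gap: 0.2
finger_force: 0.0
```

Run:
```python
from h import *
s=read_state();print(s["eef_pos"],s["eef_rot"])
cv2.imwrite("pics/w2.png",camera("wrist")[:,:,::-1])
```

```text
[499.20101499  -9.92226605 252.6493961 ] [ 3.14151141e+00 -2.26416718e-04 -2.81827843e-03]
```

View pics/w2.png

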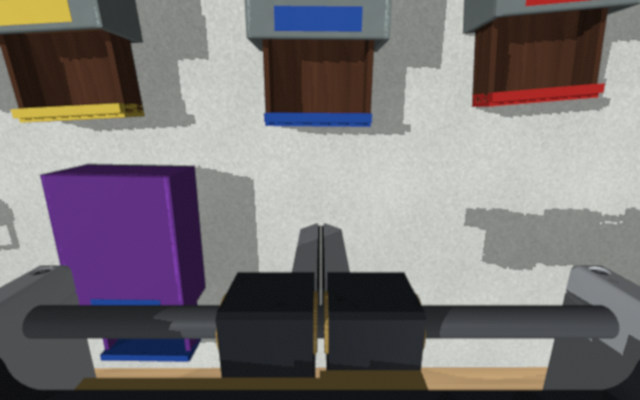

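The view shows the red tray home, with its pocket now matching the others. The blue lip's inner top edge runs from (265,114) to (372,114), and the roof's front edge is at about row 38. The purple decoy's right edge is at (168–205, 168–345).

Run:
```python
from h import *
m=camera_model("wrist");t=camera_model("top")
for n,(u,v,z) in dict(IL=(265,113.5,46),IR=(372,113.5,46),OL=(265,119,46),roofL=(247,40,60),roofR=(389,38,60),redL=(473,97,46),redR=(603,87,46),pbR=(196,168,60),pfR=(168,178,60)).items(): print(n,ray(m,u,v,z).round(1))
for u,v,z in ((280,218,60),(280,218,100),(270,277,60),(270,277,100),(268,301,46)): print("purple top",ray(t,u,v,z).round(1))
```

```text
IL [574.3  38.6  46. ]
IR [574.  -57.9  46. ]
OL [569.5  38.9  46. ]
roofL [632.1  47.9  60. ]
roofR [633.2 -67.1  60. ]
redL [ 588.  -147.2   46. ]
redR [ 596.  -260.8   46. ]
pbR [527.3 100.6  60. ]
pfR [518.2 127.   60. ]
purple top [518.3 123.   60. ]
purple top [511.6 117.9 100. ]
purple top [367.3 129.6  60. ]
purple top [365.9 124.3 100. ]
purple top [308.6 128.9  46. ]
```

>>> carry_out(
  slide=[
    [0.16,0,0],
    [0.32,0,0],
    [0.394,0,0],
    [0.394,0,0],
    [0.394,0,-0.12],
    [0.394,0,-0.24],
    [0.394,0,-0.36],
    [0.394,0,-0.46],
    [0.394,0,-0.532],
    [0.394,0,-0.532],
  ],
  dr=[
    [0,0,0],
    [0,0,0],
    [0,0,0],
    [0,0,0],
    [0,0,0],
    [0,0,0],
    [0,0,0],
    [0,0,0],
    [0,0,0],
    [0,0,0],
  ],
  gripper=[0,0,0,0,0,0,0,0,0,0],
)

```text
clock: 5.37
eef_pos: [595.6, -10.4, 115.8]
eef_rot: [-3.141, 0.006, -0.004]
wrist_force: [-0.6, 0.1, 0.2]
finger_gap: 0.6
finger_force: 0.0
```

>>> carry_out(
  slide=[
    [-0.03,0,0],
    [-0.06,0,0],
    [-0.1,0,0],
    [-0.14,0,0],
    [-0.18,0,0],
    [-0.22,0,0],
    [-0.26,0,0],
    [-0.3,0,0],
    [-0.34,0,0],
    [-0.38,0,0],
  ],
  dr=[
    [0,0,0],
    [0,0,0],
    [0,0,0],
    [0,0,0],
    [0,0,0],
    [0,0,0],
    [0,0,0],
    [0,0,0],
    [0,0,0],
    [0,0,0],
  ],
  gripper=[0,0,0,0,0,0,0,0,0,0],
)

```text
clock: 6.2
eef_pos: [502.2, -9.5, 121.5]
eef_rot: [3.142, -0.004, -0.003]
wrist_force: [2.1, 1.7, -0.1]
finger_gap: 0.5
finger_force: 1.0
```

>>> carry_out(
  slide=[
    [-0.01,0,0],
    [-0.02,0,0],
    [-0.03,0,0],
    [-0.04,0,0],
    [-0.048,0,0],
    [-0.048,0,0],
  ],
  dr=[
    [0,0,0],
    [0,0,0],
    [0,0,0],
    [0,0,0],
    [0,0,0],
    [0,0,0],
  ],
  gripper=[0,0,0,0,0,0],
)

```text
clock: 6.7
eef_pos: [490.4, -9.5, 119.6]
eef_rot: [3.142, 0.0, -0.003]
wrist_force: [0.7, 0.5, -0.3]
finger_gap: 0.5
finger_force: 0.0
```

>>> carry_out(
  slide=[
    [-0.008,0,0],
    [-0.016,0,0],
    [-0.024,0,0],
    [-0.024,0,0],
  ],
  dr=[
    [0,0,0],
    [0,0,0],
    [0,0,0],
    [0,0,0],
  ],
  gripper=[0,0,0,0],
)

```text
clock: 7.03
eef_pos: [484.2, -9.4, 119.5]
eef_rot: [-3.142, 0.001, -0.003]
wrist_force: [-0.4, -0.2, -0.4]
finger_gap: 0.4
finger_force: 0.0
```

>>> carry_out(
  slide=[
    [-0.008,0,0],
    [-0.012,0,0],
    [-0.012,0,0],
  ],
  dr=[
    [0,0,0],
    [0,0,0],
    [0,0,0],
  ],
  gripper=[0,0,0],
)

```text
clock: 7.28
eef_pos: [483.0, -9.5, 119.9]
eef_rot: [3.142, -0.005, -0.003]
wrist_force: [15.6, 1.1, -13.2]
finger_gap: 0.5
finger_force: 8.2
```

>>> carry_out(
  slide=[
    [-0.006,0,0],
    [-0.006,0,0],
  ],
  dr=[
    [0,0,0],
    [0,0,0],
  ],
  gripper=[0,0],
)

```text
clock: 7.45
eef_pos: [482.7, -9.5, 120.1]
eef_rot: [3.141, -0.009, -0.003]
wrist_force: [26.0, 2.5, -20.5]
finger_gap: 0.9
finger_force: 13.5
```

>>> carry_out(
  slide=[
    [0.02,0,0],
    [0.06,0,0],
    [0.08,0,0],
    [0.08,0,0],
    [0.08,0,0.12],
    [0.08,0,0.28],
    [0.08,0,0.44],
    [0.08,0,0.56],
    [0.08,0,0.56],
    [0.08,0,0.56],
  ],
  dr=[
    [0,0,0],
    [0,0,0],
    [0,0,0],
    [0,0,0],
    [0,0,0],
    [0,0,0],
    [0,0,0],
    [0,0,0],
    [0,0,0],
    [0,0,0],
  ],
  gripper=[0,0,0,0,0,0,0,0,0,0],
)

```text
clock: 8.28
eef_pos: [500.0, -9.4, 260.7]
eef_rot: [3.141, -0.002, -0.003]
wrist_force: [-0.2, 0.4, -0.7]
finger_gap: 0.5
finger_force: 0.0
```

>>> carry_out(
  slide=[
    [-0.3,0,0.1],
    [-0.5,0,0.2],
    [-0.5,0,0.2],
    [-0.5,0,0.2],
    [-0.5,0,0.2],
    [-0.5,0,0.2],
  ],
  dr=[
    [0,0,0],
    [0,0,0],
    [0,0,0],
    [0,0,0],
    [0,0,0],
    [0,0,0],
  ],
  gripper=[0,0,0,0,0,0],
)

```text
clock: 8.78
eef_pos: [375.1, -9.5, 308.8]
eef_rot: [-3.142, 0.001, -0.003]
wrist_force: [0.6, 0.6, -1.0]
finger_gap: 0.1
finger_force: 0.0
```

Run:
```python
from h import *
a=camera("top")[100:280,200:480,::-1]
cv2.imwrite("pics/top2.png",cv2.resize(a,None,fx=2.8,fy=2.8,interpolation=cv2.INTER_CUBIC))
```

```text
(no output)
```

View pics/top2.png

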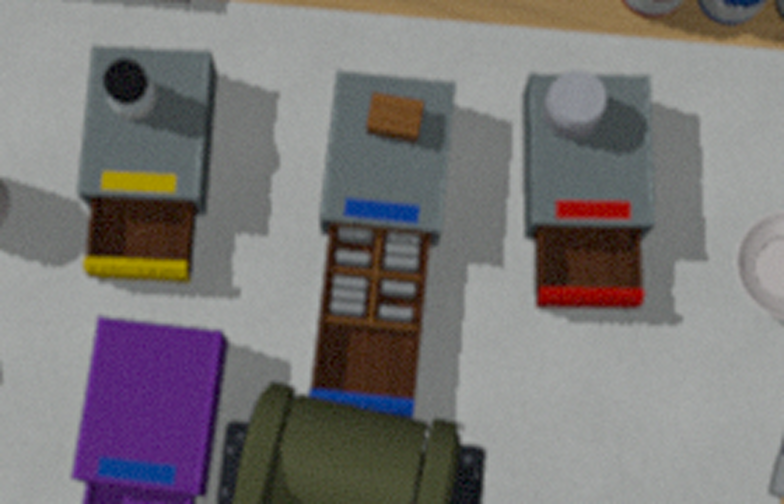

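The red lip at (590,296) sits as close to its housing as the shut yellow one does. The blue tray is out by its full travel with its lip at (362,402), and the bystanders have not moved. The hand is clear, so I am handing in.

```bash
python3 -c "
from cell import *
print(sign_off())"
```

```text
the job is handed in; nothing more can be done
None
```

I pushed the red tray home, then hooked the blue tray from inside its lip and drew it out, each until the wrist force rose at its stop. The yellow tray and bystanders I could see in the last picture looked unmoved, the hand was clear, and I handed the job in at about 8.8 s; no verdict came back.

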